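# Pry open the stock jar and set the funnel in its neck

### The job

Get the yellow-capped stock jar ready for refilling: use the red-handled pry blade to lever its hinged cover up and well back past upright, then lay the blade down flat on the bench. Take the orange funnel from its grey socket and lower it, spout first, into the jar's neck until it sits fully home and upright, letting go only once its spout is in the neck. Leave the two other jars and the black breaker where they stand.

Things in the scene. Friction and masses are not known exactly. Their poses are not given: they have to be found in the camera images.
- jar: Clear jar fixed to the bench on a dark disc 124 mm across, 4 mm thick. Round body 96 mm in diameter up to 76 mm high, then a shoulder to a neck 51 mm outside, 40 mm inside, its rim 105 mm above the bench; hollow to 6 mm above the bench. Origin: centre of the underside, z up. +x points from the cover's lip to its hinge (roughly away from the robot).
- jar_neck (a point): Centre of the jar neck's rim, 105 mm above the bench; axes as the jar's.
- cover_hinge (a point): Middle of the cover's hinge axis, 37 mm along the jar's +x from the neck's centre and 106 mm above the bench. The axis is the jar's y.
- cover_lip (a point): Middle of the free edge of the cover's lip, on its underside; moves with the cover. The yellow cover is 6 mm thick: a 66 mm disc over the neck and a flat lip 42 mm wide sticking out to the jar's -x, its edge 96 mm from the hinge. Shut, the cover's underside is 107 mm above the bench and the lip is free below, with 25 mm of air above the jar's shoulder.
- cover (a joint): Opening angle of the cover in rad: 0 shut (level), 1.57 upright, stop at 2.0. A stiff hinge: the cover stays where it is left (about 1 to 2 N at the lip moves it).
- pry_blade: Pry tool lying flat: red handle 100 mm long, 22 mm wide, 24 mm high, from x = -55 to +45 mm; flat steel blade 30 mm wide, 4 mm thick, running on to x = +140 mm, its mid-plane 12 mm above the underside. About 150 g. Origin: on the handle's underside, a good place to grip (across y); +x points to the blade's tip, z up.
- blade_tip (a point): Middle of the blade's front edge, 140 mm along the tool's x from its origin and 12 mm above its underside.
- funnel: Orange funnel, 105 mm tall, 70 g, round about z. Origin: centre of the spout's lower end, z up. Spout 25 mm across at the bottom, tapering to 34 mm at 55 mm up; there a flat shoulder 52 mm across; from 75 mm up a straight band 60 mm across (grip it). Starts in the socket, origin 20 mm above the bench. Fully home, its origin is 55 mm below the neck's rim.
- socket: Grey upright conduit coupling that parks the funnel, fixed to the bench on a disc 96 mm across, 4 mm thick; 57 mm outside, 40 mm inside, 75 mm high. Origin: centre of the underside.
- green_jar: Closed jar with a green cap, 72 mm in diameter, 85 mm high, loose; bystander. Origin: centre of its underside.
- white_jar: Closed jar with a white cap, 72 mm in diameter, 85 mm high, loose; bystander. Origin: centre of its underside.
- breaker: Black circuit breaker, 75 x 54 x 84 mm, loose; bystander. Origin: centre of its underside.
Things that resemble listed ones, but are neither listed nor needed, are in the scene too. There is more than one size of the pry_blade; the job needs the smaller. Of the things shaped like the funnel, the orange one is meant.

How it is judged:
On the way, in this order (a step that is already met when the one before it is completed fails the run):
1. the pry blade, in touch with the cover, is swinging it up (cover between 0.4 and 1.7 rad and opening) (value of joint cover between 0.4 and 1.7 rad and velocity of joint cover above 0.02 rad/s and contact force between pry_blade and jar above 0.1 N).
2. the funnel, still held by the fingers, has its spout at least 20 mm down in the jar's neck (contact force between the fingers and funnel above 0.5 N and horizontal distance between funnel and jar_neck below 0.015 m and z of funnel in the frame of jar_neck below -0.02 m), for 0.1 s.
At the end, for the whole second after the job is handed in: Funnel at rest in the jar's neck: spout end at least 51 mm below the rim, within 6 mm of the neck's axis, within 0.12 rad of upright. Cover open more than 1.6 rad. Pry blade at rest flat on the bench (underside within 12 mm of it, within 0.15 rad of level) (horizontal distance between funnel and jar_neck below 0.006 m and z of funnel in the frame of jar_neck below -0.051 m and angle between funnel's own z axis and vertical below 0.12 rad and linear speed of each of funnel, pry_blade below 0.02 m/s and value of joint cover above 1.6 rad and height (world z) of pry_blade below 0.012 m and angle between pry_blade's own z axis and vertical below 0.15 rad); the robot touches nothing.
It fails at once if the green-capped jar is moved by more than 20 mm (distance of green_jar from where it was at the start of the episode above 0.02 m).
It fails at once if the white-capped jar is moved by more than 20 mm (distance of white_jar from where it was at the start of the episode above 0.02 m).
It fails at once if the black breaker is moved by more than 20 mm (distance of breaker from where it was at the start of the episode above 0.02 m).
It also fails if it takes over 61 s, if anything falls off the work surface, if the arm or the gripper's body presses on something with over 40 N, if the wrist force passes 120 N, or if a joint passes its speed limit or range.

### The arm

A 6-joint arm with a two-finger parallel gripper is mounted at the origin on the work surface. World frame = base frame: x ahead of the robot, y to its left, z up, the work surface at z = 0. Lengths are in m, angles in rad, forces in N, time in s.
With the tool pointing down it reaches from about 0.35 to 0.975 m from the base axis. Payload 4.9 kg.
Tool frame: the origin (TCP) lies midway between the tips of the shut fingers; the grasp point (between the pads) lies 19 mm behind it; z points along the fingers, y is the line along which they close (so a half turn about z gives the same grasp; the last joint's range is limited). The gripper opens to 85 mm and grips with 20 to 120 N. Pads are 22 mm wide; open, the fingers measure 114 mm over their backs; the gripper's body (76 mm by 85 mm) begins 54 mm behind the grasp point. The pads swing forward as they close: fully open they stand 13 mm farther back than shut.
Start: joints at [-1.295, 0.053, 1.613, -0, 1.476, -0.119], TCP at [0.24, -0.577, 0.231] pointing down, gripper open.
Joint ranges: [-3.01, 3.01], [-1.01, 2.22], [0.06, 2.58], [-1.02, 4.17], [0.09, 2.62], [-3.14, 3.14]. Speed limits (rad/s): [2.57, 2.57, 3.14, 3.14, 3.14, 3.14].

### API

Orientations are given as a rotation vector (axis times angle).
In Python, from station import ctrl gives the robot as it stands. The module is installed in compiled form; this text tells all that it offers.
- The arm moves only by the shell command python3 -m handwheel 'ROWS' [OPENING] [FORCE]. ROWS is JSON, a list of rows, each a list of 2 entries, a list of its own where there are three numbers: the shift along the tool's x, y, z in cm, then the turn, a rotation vector about the tool's x, y, z in rad. In form: [[[tx, ty, tz], [ax, ay, az]], ...]. A call has 1 to 5 rows; each row is the pose to reach, as a shift and turn from the pose commanded when the call began, along the tool's axes at that moment; what a row does not reach only later rows make up. A row lasts 1/8 s, in which the tool goes at most 62.5 mm and 10.7 degrees, less where a joint would pass 70% of its speed; a pose out of reach is approached as far as the arm can. A call with a gripper value outside its range is refused whole. OPENING is the gripper's target within -1 to 1 (shut at 1, half-way at 0, fully open at -1), set as the call begins (- or left out, the last holds). The fingers move at their own pace and stop on an object; FORCE is the grip in N (left out, the last holds). Time passes only in rows, so rows that repeat a pose let the fingers close. It gives the time, the measured TCP pose, the force, the opening and the grip force at its end, in the units of the state.
- ctrl.get_obs(): the state, without advancing time (a new reading comes with each control period).
- ctrl.get_image(name): name is "side" or "top" or "wrist"; returns the picture (420x560x3 uint8, blue, green, red); there is no depth.
- ctrl.calibration(name): a dict with "fx", "fy", "cx", "cy" (pixels), "k1" (the pictures are not rectified: a ray, as slopes to the right and down, at radius r is drawn at 1 + k1 r^2 times it, then the intrinsics apply), "R" (3x3) and "t" (3): a world point X has camera coordinates R X + t. Camera axes: x right, y down, z forward; pixel columns grow to the right and rows downward; lengths in m; the calibration is good to about 2 mm. A picture is of the moment at which its call begins: read the wrist's pose just before it. calibration takes no time and is no camera call; for the wrist camera it gives the pose at the moment of the call.
- ctrl.finish_job(): hands the job in; it is judged then, once.
Trained networks look in the newest picture that a camera, given by its name, has taken for a name from the list of things; names that differ only in an ending like _2 or _b are one class to them, and where a whole thing is asked for, a point or a joint stands for the part that bears it (a point fixed in the world has none). Each returns a list of dicts, best first, with "score" (0 to 1); they miss things now and then, are a little off and sometimes report something else, mostly with a low value. They report only what shows in the picture. A call takes as long as a camera call. They do not tell look-alikes from the thing itself.
- ctrl.look_for(camera, query): "position" ([column, row] in pixels, amid what is visible of it).
- ctrl.landmark_of(camera, query): "position" ([column, row] in pixels: a listed point, or the origin of a listed thing).
The state is a dict: "t": time; "q": joint angles; "dq": joint speeds; "effort": joint torques, N m; "tool_pos": TCP position; "tool_rot": TCP orientation; "contact_force": force on the tool from outside, world axes, zero at the start; "wrist_torque": the same for the moment, N m; "opening": finger opening in m; "grip_force": force on a finger pad.
Only numpy, scipy, OpenCV 4.12 (cv2) and the standard library are available. Lean on these libraries where they do the work, as an engineer would, in place of code of your own. Each camera call takes 0.05 s, during which the arm holds its last target. There are 200 camera calls.

## Working session

There is one attempt and no reset: what is moved stays moved. The work goes in short steps, Python scripts to look and compute and a shell command to move; the robot and the scene stay as the last step left them, time stands still between calls to the robot, and variables do not carry over. Pictures are saved under pics/ and viewed, at most 10 in all, crops included, and the job is handed in when it is done.

```bash
mkdir -p pics; cat > h.py <<'E'
import numpy as np, cv2
from scipy.spatial.transform import Rotation as R
from station import ctrl
def ray(cam,px,cal=None):
    c=cal or ctrl.calibration(cam)
    d=np.array([(px[0]-c["cx"])/c["fx"],(px[1]-c["cy"])/c["fy"]])
    u=d.copy()
    for _ in range(20): u=d/(1+c["k1"]*(u@u))
    Rm=np.array(c["R"]);t=np.array(c["t"])
    return -Rm.T@t, Rm.T@np.array([u[0],u[1],1.])
def onz(cam,px,z,cal=None):
    o,d=ray(cam,px,cal); return o+d*(z-o[2])/d[2]
def tri(a,b):
    A=np.zeros((3,3));y=np.zeros(3)
    for o,d in (a,b):
        d=d/np.linalg.norm(d);P=np.eye(3)-np.outer(d,d);A+=P;y+=P@o
    return np.linalg.solve(A,y)
def proj(cam,X):
    c=ctrl.calibration(cam);p=np.array(c["R"])@X+np.array(c["t"]);u=p[:2]/p[2];u=u*(1+c["k1"]*(u@u))
    return np.array([c["fx"]*u[0]+c["cx"],c["fy"]*u[1]+c["cy"]])
def need(pos,rotvec=None):
    o=ctrl.get_obs();Rt=R.from_rotvec(o["tool_rot"])
    s=Rt.inv().apply(np.array(pos)-o["tool_pos"])*100
    w=(Rt.inv()*R.from_rotvec(rotvec)).as_rotvec() if rotvec is not None else np.zeros(3)
    return s.round(2),w.round(3)
E
python3 - <<'E'
from h import *
np.set_printoptions(precision=3,suppress=True)
for c in("top","side"):
    cv2.imwrite(f"pics/{c}0.png",ctrl.get_image(c))
    k=ctrl.calibration(c);print(c,k["fx"],-np.array(k["R"]).T@k["t"])
    for q,z in(("jar_neck",.105),("cover_hinge",.106),("cover_lip",.107),("pry_blade",0),("blade_tip",.012),("funnel",.02),("socket",0),("green_jar",0),("white_jar",0),("breaker",0)):
        for r in ctrl.landmark_of(c,q)[:3]: print(q,np.round(r["position"]),round(r["score"],2),onz(c,r["position"],z))
print(ctrl.get_obs())
E
```

```text
top 438.1327014832306 [0.369 0.015 1.104]
jar_neck [291. 206.] 0.74 [ 0.608 -0.046  0.105]
cover_hinge [293. 186.] 0.97 [ 0.656 -0.056  0.106]
cover_lip [290. 227.] 0.62 [ 0.559 -0.038  0.107]
pry_blade [256. 302.] 0.9 [0.401 0.063 0.   ]
pry_blade [187. 273.] 0.56 [0.492 0.229 0.   ]
blade_tip [322. 346.] 0.92 [ 0.28  -0.083  0.012]
blade_tip [186. 217.] 0.91 [0.632 0.217 0.012]
blade_tip [290. 202.] 0.68 [ 0.642 -0.049  0.012]
funnel [372. 213.] 0.78 [ 0.586 -0.253  0.02 ]
funnel [359. 259.] 0.67 [ 0.474 -0.202  0.02 ]
socket [361. 259.] 0.57 [ 0.475 -0.21   0.   ]
socket [186. 271.] 0.35 [0.498 0.229 0.   ]
green_jar [388. 162.] 0.89 [ 0.723 -0.325  0.   ]
green_jar [184. 220.] 0.24 [0.629 0.226 0.   ]
white_jar [139. 193.] 0.62 [0.716 0.341 0.   ]
white_jar [268. 150.] 0.58 [ 0.795 -0.012  0.   ]
white_jar [293. 186.] 0.41 [ 0.686 -0.065  0.   ]
breaker [268. 149.] 0.86 [ 0.796 -0.011  0.   ]
side 389.38000645934846 [ 0.343 -0.61   0.581]
jar_neck [294. 225.] 0.88 [ 0.612 -0.049  0.105]
cover_hinge [313. 217.] 0.93 [ 0.658 -0.042  0.106]
cover_lip [270. 224.] 0.6 [ 0.567 -0.028  
[... 465 characters left out ...]
.722 -0.328  0.   ]
green_jar [270. 173.] 0.61 [0.713 0.334 0.   ]
white_jar [271. 172.] 0.75 [0.717 0.339 0.   ]
breaker [352. 232.] 0.88 [ 0.788 -0.007  0.   ]
breaker [294. 262.] 0.54 [ 0.615 -0.045  0.   ]
breaker [292. 226.] 0.31 [0.664 0.071 0.   ]
{'t': 1.1, 'q': array([-1.295,  0.053,  1.613,  0.   ,  1.476, -0.119]), 'dq': array([-0.001,  0.002,  0.001, -0.001, -0.   ,  0.001]), 'effort': array([ -0.001, -39.37 , -37.047,  -0.   ,   0.001,   0.   ]), 'tool_pos': array([ 0.24 , -0.577,  0.231]), 'tool_rot': array([3.081, 0.616, 0.   ]), 'contact_force': array([-1.155, -0.107,  0.155]), 'wrist_torque': array([ 0.026,  0.044, -0.001]), 'grip_force': 0.0, 'opening': 0.08560841463081573}
```

View pics/top0.png

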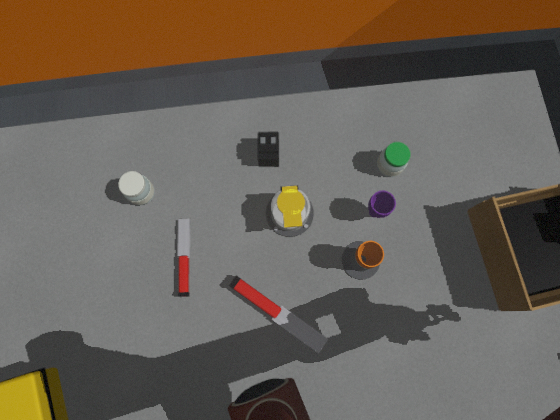

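View pics/side0.png

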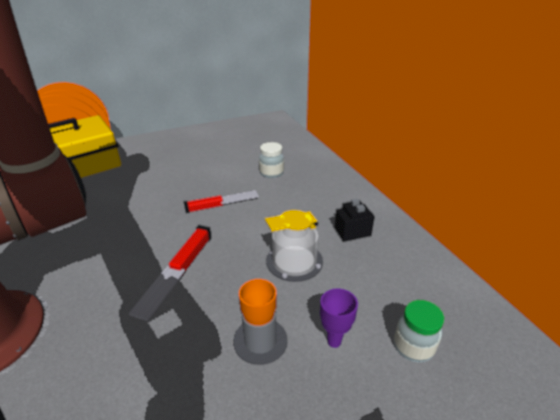

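Blades: small red-handled at top (183,258), larger look-alike at (270,305). I choose the smaller one. Funnels: orange in the grey socket at (370,253), purple look-alike at (382,204). I choose orange. The jar is yellow-capped at (291,208). Next is one close crop to check this.

```bash
python3 - <<'E'
from h import *
im=cv2.imread("pics/top0.png")[180:360,160:400]
cv2.imwrite("pics/crop.png",cv2.resize(im,None,fx=3.2,fy=3.2,interpolation=cv2.INTER_CUBIC))
psi=-.06
print(need([.49,.228,.2],np.pi*np.array([np.cos(psi/2),np.sin(psi/2),0])))
E
```

```text
(array([ 54.  , -64.7 ,   3.13]), array([ 0.   , -0.   ,  0.455]))
```

View pics/crop.png

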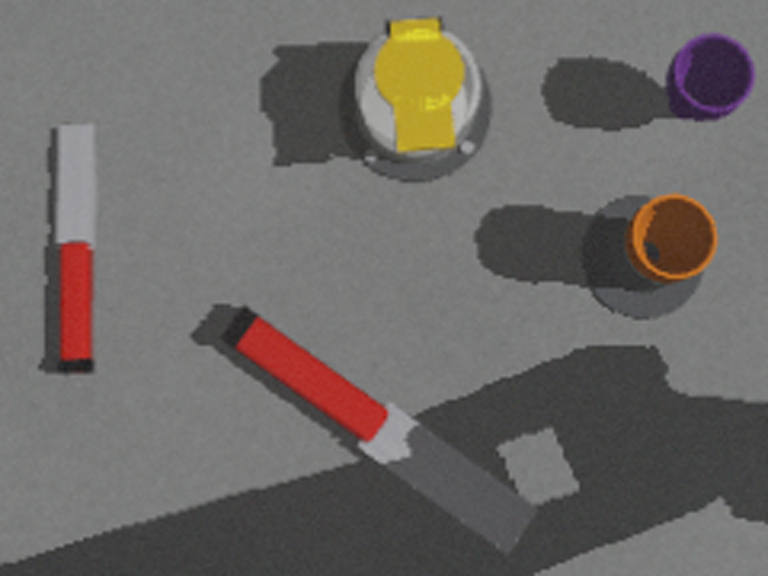

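The small blade, the lip facing the robot and the orange funnel in the grey-disc socket are all confirmed. Setting out.

```bash
python3 -m handwheel '[[[54,-64.7,3.1],[0,0,0.455]],[[54,-64.7,3.1],[0,0,0.455]],[[54,-64.7,3.1],[0,0,0.455]],[[54,-64.7,3.1],[0,0,0.455]],[[54,-64.7,3.1],[0,0,0.455]]]' -1 80
python3 - <<'E'
from h import *
psi=-.06
print(need([.49,.228,.2],np.pi*np.array([np.cos(psi/2),np.sin(psi/2),0])))
E
```

```text
t: 1.72
tool_pos: [0.3332, -0.2768, 0.2199]
tool_rot: [3.14, -0.096, 0.001]
contact_force: [0.2, 0.3, 0.3]
opening: 0.0855
grip_force: 0.0
(array([ 12.58, -51.35,   1.98]), array([ 0.   , -0.001, -0.001]))
```

```bash
python3 -m handwheel '[[[12.6,-51.3,2],[0,0,0]],[[12.6,-51.3,2],[0,0,0]],[[12.6,-51.3,2],[0,0,0]],[[12.6,-51.3,2],[0,0,0]],[[12.6,-51.3,2],[0,0,0]]]'
python3 - <<'E'
from h import *
psi=-.06
print(need([.49,.228,.2],np.pi*np.array([np.cos(psi/2),np.sin(psi/2),0])))
E
```

```text
t: 2.35
tool_pos: [0.4259, 0.0216, 0.2085]
tool_rot: [3.14, -0.094, 0.003]
contact_force: [1.1, -0.9, 0.1]
opening: 0.0854
grip_force: 0.0
(array([  5.16, -20.98,   0.85]), array([ 0.   , -0.002, -0.   ]))
```

```bash
python3 -m handwheel '[[[5.2,-21,0.8],[0,0,0]],[[5.2,-21,0.8],[0,0,0]],[[5.2,-21,0.8],[0,0,0]],[[5.2,-21,0.8],[0,0,0]],[[5.2,-21,0.8],[0,0,0]]]'
python3 - <<'E'
from h import *
np.set_printoptions(precision=4,suppress=True)
cal=ctrl.calibration("wrist");cv2.imwrite("pics/w1.png",ctrl.get_image("wrist"))
print(ctrl.get_obs()["tool_pos"])
for q,z in(("pry_blade",0),("blade_tip",.012)):
    for r in ctrl.landmark_of("wrist",q)[:2]: print(q,r["position"],r["score"],onz("wrist",r["position"],z,cal))
E
```

```text
t: 2.98
tool_pos: [0.49, 0.2277, 0.1997]
tool_rot: [3.14, -0.09, -0.001]
contact_force: [-0.6, -0.7, 0.1]
opening: 0.085
grip_force: 0.0
[0.4898 0.2265 0.1998]
pry_blade [274.9, 187.9] 0.64 [0.4891 0.2352 0.    ]
pry_blade [426.5, 245.3] 0.57 [0.4079 0.058  0.    ]
blade_tip [273.8, 44.0] 0.94 [0.6313 0.2266 0.012 ]
```

View pics/w1.png

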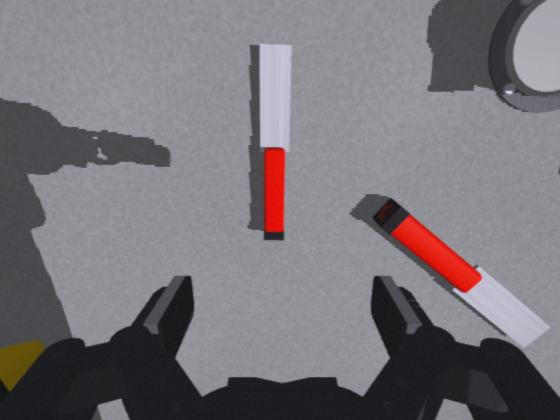

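The wrist view shows the small blade running from its tip at (275,44) to its handle end at (274,239), already in line with the tool. Going down.

```bash
python3 -m handwheel '[[[-0.1,-0.5,6],[0,0,0]],[[-0.1,-0.5,12],[0,0,0]],[[-0.1,-0.5,17],[0,0,0]],[[-0.1,-0.5,19.2],[0,0,0]],[[-0.1,-0.5,19.6],[0,0,0]]]'
python3 -m handwheel '[[[0,0,0],[0,0,0]],[[0,0,0],[0,0,0]],[[0,0,0],[0,0,0]],[[0,0,0],[0,0,0]],[[0,0,0],[0,0,0]]]' 1 100
```

```text
t: 3.75
tool_pos: [0.4878, 0.2295, 0.0023]
tool_rot: [3.139, -0.097, -0.005]
contact_force: [0.0, 0.2, -0.3]
opening: 0.0852
grip_force: 0.0
t: 4.38
tool_pos: [0.4905, 0.2316, 0.0056]
tool_rot: [-3.139, 0.094, -0.004]
contact_force: [-1.1, -0.4, 6.2]
opening: 0.0199
grip_force: 100.0
```

```bash
python3 -m handwheel '[[[0,0,-1],[0,0,0]],[[0,0,-4],[0,0,0]],[[0,0,-9],[0,0,0]],[[0,0,-12],[0,0,0]],[[0,0,-12],[0,0,0]]]'
python3 - <<'E'
from h import *
np.set_printoptions(precision=4,suppress=True)
rs={}
o=ctrl.get_obs();print(o["tool_pos"],o["tool_rot"])
Rt=R.from_rotvec(o["tool_rot"])
for c in("wrist","top","side"):
    cal=ctrl.calibration(c);cv2.imwrite(f"pics/{c}2.png",ctrl.get_image(c))
    for r in ctrl.landmark_of(c,"blade_tip")[:4]:
        P=onz(c,r["position"],.135,cal);print(c,np.round(r["position"]),round(r["score"],2),P,Rt.inv().apply(P-o["tool_pos"]))
        e=np.linalg.norm(P-(o["tool_pos"]+Rt.apply([.14,0,0])))
        if c not in rs or e<rs[c][0]: rs[c]=(e,ray(c,r["position"],cal))
for a,b in(("wrist","side"),("top","side"),("wrist","top")):
  P=tri(rs[a][1],rs[b][1]);print(a,b,P,Rt.inv().apply(P-o["tool_pos"]))
E
```

```text
t: 5.0
tool_pos: [0.4911, 0.2318, 0.1272]
tool_rot: [-3.138, 0.094, -0.009]
contact_force: [0.5, 0.5, -1.8]
opening: 0.0196
grip_force: 98.9
[0.4911 0.2318 0.1272] [-3.1382  0.0942 -0.0092]
top [176. 207.] 0.84 [0.6288 0.2159 0.135 ] [ 0.1384  0.0075 -0.0071]
top [321. 345.] 0.7 [ 0.2913 -0.0696  0.135 ] [-0.1813  0.3128 -0.0096]
side [256. 156.] 0.81 [0.6265 0.2043 0.135 ] [ 0.1368  0.0192 -0.0071]
side [136. 318.] 0.62 [ 0.2918 -0.1946  0.135 ] [-0.1733  0.4376 -0.0098]Traceback (most recent call last):
  File "<stdin>", line 13, in <module>
KeyError: 'wrist'
```

```bash
python3 - <<'E'
from h import *
np.set_printoptions(precision=4,suppress=True)
o=ctrl.get_obs();Rt=R.from_rotvec(o["tool_rot"])
P=tri(ray("top",[176,207]),ray("side",[256,156]));print(P,Rt.inv().apply(P-o["tool_pos"]))
for X in([.14,0,-.006],[.14,0,-.016],[.14,0,.01]): 
    X=o["tool_pos"]+Rt.apply(X);print(proj("top",X),proj("side",X),proj("wrist",X))
E
```

```text
[0.6311 0.2178 0.1291] [ 0.1436  0.0042 -0.008 ]
[174.3555 208.8735] [254.2051 156.1878] [280.1644 -57.0683]
[173.351  207.8393] [254.0477 152.6121] [279.9893 -72.3675]
[175.9234 210.4876] [254.454  161.8266] [280.3902 -37.344 ]
```

View pics/wrist2.png

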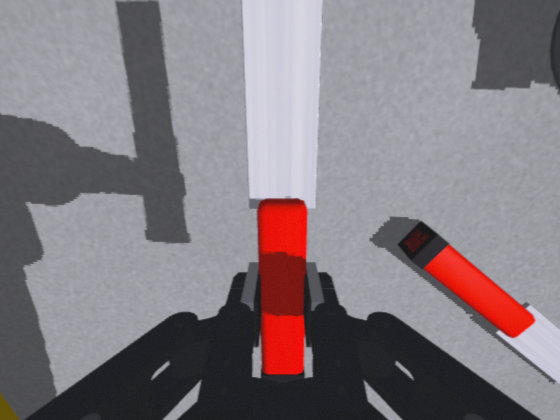

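Held squarely, with the handle between the pads, and the blade runs up the view centred on column 283. Now moving to the jar's lip.

```bash
python3 - <<'E'
from h import *
psi=-.17
print(need([.391,-.006,.127],np.pi*np.array([np.cos(psi/2),np.sin(psi/2),0])))
E
```

```text
(array([-8.25, 24.21, -0.47]), array([0.002, 0.004, 0.11 ]))
```

```bash
python3 -m handwheel '[[[-8.2,24.2,-0.4],[0,0,0.11]],[[-8.2,24.2,-0.4],[0,0,0.11]],[[-8.2,24.2,-0.4],[0,0,0.11]],[[-8.2,24.2,-0.4],[0,0,0.11]],[[-8.2,24.2,-0.4],[0,0,0.11]]]'
python3 -m handwheel '[[[0,0,2],[0,0,0]],[[0,0,4],[0,0,0]],[[0,0,4],[0,0,0]]]'
python3 - <<'E'
from h import *
np.set_printoptions(precision=4,suppress=True)
o=ctrl.get_obs();Rt=R.from_rotvec(o["tool_rot"])
G={}
G["tip"]=o["tool_pos"]+Rt.apply([.14,.002,-.008]);print("tip pred",G["tip"])
W={c:{} for c in("top","side","wrist")}
im={}
for c in W:
    cal=ctrl.calibration(c);im[c]=ctrl.get_image(c);cv2.imwrite(f"pics/{c}3.png",im[c])
    for q,z in(("jar_neck",.105),("cover_hinge",.106),("cover_lip",.107),("blade_tip",.094)):
        for r in ctrl.landmark_of(c,q)[:2]:
            P=onz(c,r["position"],z,cal);print(c,q,np.round(r["position"]),round(r["score"],2),P)
            W[c].setdefault(q,ray(c,r["position"],cal))
for q in W["top"]:
    if q in W["side"]: print("tri",q,tri(W["top"][q],W["side"][q]))
cv2.imwrite("pics/both3.png",np.hstack([cv2.resize(im["side"][150:330,150:370],(400,327)),cv2.resize(im["top"][150:330,190:410],(400,327))]))
E
```

```text
t: 5.92
tool_pos: [0.3913, -0.0082, 0.1268]
tool_rot: [3.129, -0.277, -0.002]
contact_force: [0.5, 0.1, -2.0]
opening: 0.0197
grip_force: 99.2
t: 6.3
tool_pos: [0.3911, -0.0046, 0.0856]
tool_rot: [-3.129, 0.266, 0.009]
contact_force: [-0.4, 0.2, -2.2]
opening: 0.0201
grip_force: 99.1
tip pred [ 0.5288 -0.0302  0.0928]
top jar_neck [292. 204.] 0.95 [ 0.6116 -0.0477  0.105 ]
top cover_hinge [292. 185.] 0.9 [ 0.658  -0.0557  0.106 ]
top cover_lip [295. 226.] 0.81 [ 0.5596 -0.0483  0.107 ]
top blade_tip [321. 344.] 0.74 [ 0.2914 -0.0739  0.094 ]
top blade_tip [292. 243.] 0.6 [ 0.5218 -0.0367  0.094 ]
side jar_neck [294. 227.] 0.91 [ 0.6095 -0.0569  0.105 ]
side cover_hinge [313. 216.] 0.72 [ 0.6591 -0.0389  0.106 ]
side cover_lip [270. 224.] 0.63 [ 0.5679 -0.0285  0.107 ]
side blade_tip [136. 317.] 0.93 [ 0.2881 -0.1541  0.094 ]
side blade_tip [256. 233.] 0.64 [ 0.5378 -0.0306  0.094 ]
wrist jar_neck [559.  58.] 0.55 [ 0.4759 -0.123   0.105 ]
tri jar_neck [ 0.6135 -0.0482  0.0976]
tri cover_hinge [ 0.6525 -0.0543  0.1189]
tri cover_lip [ 0.5585 -0.0477  0.1226]
tri blade_tip [ 0.2823 -0.0809  0.0156]
```

View pics/both3.png

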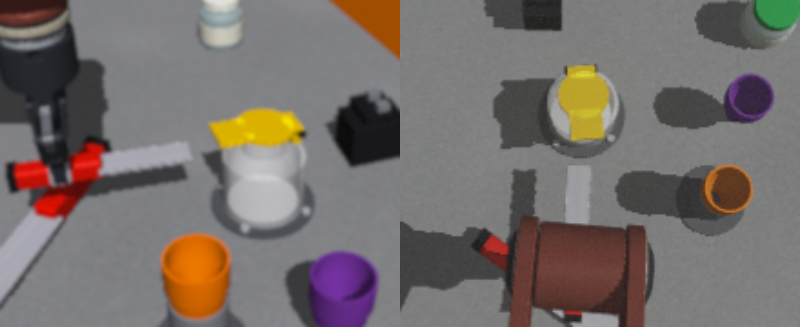

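The side view shows the blade tip near (190,150) in the crop, level and just below the lip at (215,135). The top view shows it in line with the lip. Inserting.

```bash
python3 -m handwheel '[[[2,0.2,0],[0,0,0]],[[4,0.3,0],[0,0,0]],[[4.6,0.3,0],[0,0,0]],[[4.6,0.3,-0.6],[0,0,0]],[[4.6,0.3,-0.6],[0,0,0]]]'
python3 -m handwheel '[[[0,0,-0.6],[0,0,0]],[[0.1,0,-1.5],[0,0,0]],[[0.35,0,-2.9],[0,0,0]]]'
```

```text
t: 7.68
tool_pos: [0.4377, -0.0162, 0.0946]
tool_rot: [3.13, -0.267, 0.001]
contact_force: [-0.2, 0.4, -0.6]
opening: 0.0199
grip_force: 99.2
t: 8.05
tool_pos: [0.4405, -0.0166, 0.1231]
tool_rot: [-3.13, 0.267, 0.002]
contact_force: [0.2, 0.3, -3.3]
opening: 0.0197
grip_force: 99.0
```

```bash
python3 -m handwheel '[[[0.45,0,-1.1],[0,0,0]],[[1.05,0,-2.15],[0,0,0]],[[1.8,0,-3.1],[0,0,0]],[[2.7,0,-3.9],[0,0,0]],[[3.7,0,-4.6],[0,0,0]]]'
python3 - <<'E'
from h import *
a=ctrl.get_image("side");b=ctrl.get_image("top")
cv2.imwrite("pics/both4.png",np.hstack([cv2.resize(a[130:310,180:400],(400,327)),cv2.resize(b[130:310,190:410],(400,327))]))
E
```

```text
t: 8.68
tool_pos: [0.4784, -0.0232, 0.1695]
tool_rot: [3.13, -0.267, 0.0]
contact_force: [-0.6, -0.1, -1.9]
opening: 0.0201
grip_force: 99.0
```

View pics/both4.png

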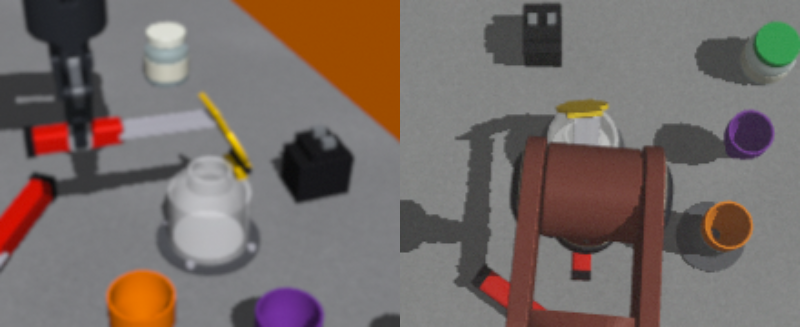

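The cover is open about 1.1 rad with the blade tip on its underside. Carrying on past upright.

```bash
python3 -m handwheel '[[[1.1,0,-0.5],[0,0,0]],[[2.2,0,-0.85],[0,0,0]],[[3.4,0,-1.0],[0,0,0]],[[4.6,0,-1.0],[0,0,0]],[[5.8,0,-0.85],[0,0,0]]]'
python3 -m handwheel '[[[0.8,0,0.2],[0,0,0]],[[1.0,0,0.3],[0,0,0]],[[1.0,0,0.3],[0,0,0]]]'
python3 - <<'E'
from h import *
a=ctrl.get_image("side");b=ctrl.get_image("top")
cv2.imwrite("pics/both5.png",np.hstack([cv2.resize(a[130:310,180:400],(400,327)),cv2.resize(b[130:310,190:410],(400,327))]))
E
```

```text
t: 9.4
tool_pos: [0.5358, -0.0331, 0.1775]
tool_rot: [-3.13, 0.267, -0.0]
contact_force: [-0.2, 0.5, -1.7]
opening: 0.0199
grip_force: 99.2
t: 9.78
tool_pos: [0.5448, -0.0347, 0.1744]
tool_rot: [3.13, -0.267, 0.0]
contact_force: [0.6, -0.6, -1.1]
opening: 0.0197
grip_force: 99.2
```

View pics/both5.png

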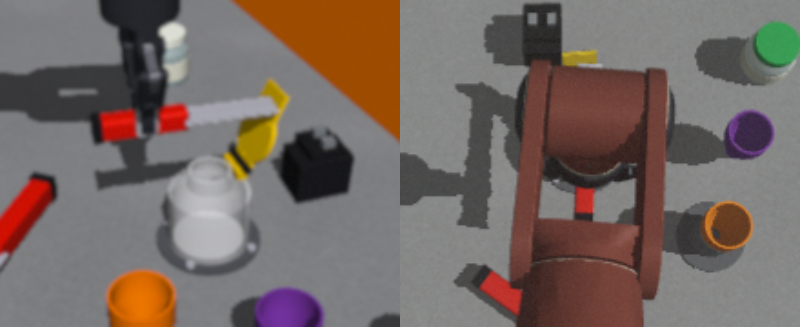

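The cover is past upright, about 1.9 rad, leaning back. Retracting and laying the blade down at its old place.

```bash
python3 -m handwheel '[[[-5,0,0],[0,0,0]],[[-9.9,-3,0],[0,0,0]],[[-9.9,-9,0],[0,0,0]],[[-9.9,-15,0],[0,0,0]],[[-9.9,-21,3]  ,[0,0,0]]]'
python3 -m handwheel '[[[0,-4,3],[0,0,0]],[[0,-4,8],[0,0,0]],[[0,-4,11.5],[0,0,0]],[[0,-4,12.5],[0,0,0]],[[0,-4,12.5],[0,0,0]]]'
```

```text
t: 10.5
tool_pos: [0.4842, 0.1875, 0.1499]
tool_rot: [-3.128, 0.266, -0.013]
contact_force: [1.5, -1.4, -0.5]
opening: 0.0199
grip_force: 99.3
t: 11.12
tool_pos: [0.4889, 0.2244, 0.0219]
tool_rot: [-3.13, 0.267, -0.0]
contact_force: [0.8, 0.2, -1.1]
opening: 0.0196
grip_force: 99.2
```

```bash
python3 -m handwheel '[[[0,0,0.8],[0,0,0]],[[0,0,1.4],[0,0,0]],[[0,0,1.6],[0,0,0]],[[0,0,1.6],[0,0,0]]]'
```

```text
t: 11.62
tool_pos: [0.489, 0.2245, 0.0058]
tool_rot: [-3.13, 0.267, -0.001]
contact_force: [0.3, -0.9, -1.8]
opening: 0.0194
grip_force: 99.4
```

```bash
python3 -m handwheel '[[[0,0,0.1],[0,0,0]],[[0,0,0.1],[0,0,0]],[[0,0,0.1],[0,0,0]],[[0,0,0.1],[0,0,0]]]' -1
python3 -m handwheel '[[[0,0,-3],[0,0,0]],[[0,0,-8],[0,0,0]],[[0,0,-14],[0,0,0]],[[0,0,-20],[0,0,0]],[[0,0,-20],[0,0,0]]]'
python3 - <<'E'
from h import *
np.set_printoptions(precision=4,suppress=True)
for c in("top","side"):
    im=ctrl.get_image(c)
    for q,z in(("pry_blade",0),("blade_tip",.012),("socket",.0),("socket",.02),("funnel",.02),("jar_neck",.105)):
        for r in ctrl.landmark_of(c,q)[:2]: print(c,q,np.round(r["position"],1),round(r["score"],2),onz(c,r["position"],z))
    if c=="top":
        # orange rim: colour-fit at z=.125
        h=cv2.cvtColor(im,cv2.COLOR_BGR2HSV);m=cv2.inRange(h,(5,120,60),(20,255,255));m[:230]=0;m[280:]=0;m[:,:340]=0;m[:,400:]=0
        cs=max(cv2.findContours(m,0,1)[0],key=cv2.contourArea);(x,y),rad=cv2.minEnclosingCircle(cs);print("rim",x,y,rad,onz(c,(x,y),.125))
        p=onz(c,(x,y),.125)
        print(need([p[0],p[1],.25]))
E
```

```text
t: 12.12
tool_pos: [0.4889, 0.2245, 0.0047]
tool_rot: [-3.13, 0.267, -0.0]
contact_force: [-0.3, 0.3, -0.3]
opening: 0.0857
grip_force: 0.0
t: 12.75
tool_pos: [0.4922, 0.2256, 0.2119]
tool_rot: [-3.125, 0.267, -0.019]
contact_force: [0.1, -0.2, -0.9]
opening: 0.0849
grip_force: 0.0
top pry_blade [259.  298.9] 0.97 [0.4082 0.0555 0.    ]
top pry_blade [192.1 274.2] 0.71 [0.488  0.2155 0.    ]
top blade_tip [321.  344.3] 0.75 [ 0.284  -0.0805  0.012 ]
top blade_tip [195.  218.1] 0.56 [0.6278 0.1956 0.012 ]
top socket [362.8 258.2] 0.74 [ 0.4773 -0.2157  0.    ]
top socket [362.8 258.2] 0.74 [ 0.4753 -0.2115  0.02  ]
top funnel [358.6 258.5] 0.96 [ 0.4758 -0.201   0.02  ]
top funnel [373.3 212.8] 0.89 [ 0.5862 -0.257   0.02  ]
top jar_neck [290.5 202.8] 0.95 [ 0.616  -0.0459  0.105 ]
rim 369.2215270996094 254.25949096679688 14.277275085449219 [ 0.472  -0.2054  0.125 ]
(array([ 5.71, 42.61, -4.71]), array([0., 0., 0.]))
side pry_blade [192.2 255. ] 0.88 [0.4161 0.0652 0.    ]
side pry_blade [208.7 209.3] 0.8 [0.4962 0.2237 0.    ]
side blade_tip [260.3 199. ] 0.96 [0.6305 0.1975 0.012 ]
side blade_tip [139.5 318.2] 0.75 [ 0.2839 -0.0826  0.012 ]
side socket [261.3 342.9] 0.66 [ 0.4749 -0.2118  0.    ]
side socket [261.3 342.9] 0.66 [ 0.4703 -0.2255  0.02  ]
side funnel [333.1 339.5] 0.7 [ 0.5852 -0.2683  0.02  ]
side funnel [262.4 333.3] 0.67 [ 0.4792 -0.2078  0.02  ]
side jar_neck [294.4 225.6] 0.82 [ 0.6116 -0.0517  0.105 ]
```

```bash
python3 -m handwheel '[[[5.4,42.7,1],[0,0,0]],[[5.4,42.7,1],[0,0,0]],[[5.4,42.7,1],[0,0,0]],[[5.4,42.7,1],[0,0,0]],[[5.4,42.7,1],[0,0,0]]]'
python3 - <<'E'
from h import *
psi=-.17
print(need([.474,-.207,.2],np.pi*np.array([np.cos(psi/2),np.sin(psi/2),0])))
E
```

```text
t: 14.08
tool_pos: [0.4746, -0.0895, 0.1977]
tool_rot: [3.13, -0.267, 0.002]
contact_force: [0.5, -0.2, 0.9]
opening: 0.0857
grip_force: 0.0
(array([ 1.93, 11.59, -0.23]), array([ 0.   , -0.001, -0.   ]))
```

```bash
python3 -m handwheel '[[[1.9,11.6,-2],[0,0,0]],[[1.9,11.6,-2],[0,0,0]],[[1.9,11.6,-2],[0,0,0]],[[1.9,11.6,-2],[0,0,0]]]'
python3 - <<'E'
from h import *
np.set_printoptions(precision=4,suppress=True)
o=ctrl.get_obs();cal=ctrl.calibration("wrist");im=ctrl.get_image("wrist");cv2.imwrite("pics/w6.png",im)
print(o["tool_pos"])
for q,z in(("funnel",.02),("socket",0),("jar_neck",.105)):
    for r in ctrl.landmark_of("wrist",q)[:2]: print(q,r["position"],round(r["score"],2),onz("wrist",r["position"],z,cal))
h=cv2.cvtColor(im,cv2.COLOR_BGR2HSV);m=cv2.inRange(h,(5,120,50),(20,255,255))
cs=max(cv2.findContours(m,0,1)[0],key=cv2.contourArea);c=cv2.minEnclosingCircle(cs);print("rim",c,cv2.boundingRect(cs),onz("wrist",c[0],.125,cal))
a=onz("wrist",(c[0][0]-c[1],c[0][1]),.125,cal);b=onz("wrist",(c[0][0]+c[1],c[0][1]),.125,cal);print(np.linalg.norm(a-b))
E
```

```text
t: 14.58
tool_pos: [0.4738, -0.2049, 0.2171]
tool_rot: [-3.129, 0.268, 0.001]
contact_force: [0.2, 0.5, 0.4]
opening: 0.0854
grip_force: 0.0
[ 0.4738 -0.2049  0.2171]
funnel [285.2, 189.6] 0.84 [ 0.4707 -0.2083  0.02  ]
funnel [316.2, 65.7] 0.67 [ 0.5899 -0.2597  0.02  ]
socket [284.9, 178.1] 0.94 [ 0.4794 -0.2096  0.    ]
jar_neck [35.4, 66.0] 0.78 [ 0.617  -0.0442  0.105 ]
rim ((283.9308166503906, 212.82411193847656), 39.13608169555664) (247, 174, 75, 78) [ 0.4788 -0.2077  0.125 ]
0.06219599892719398
```

View pics/w6.png

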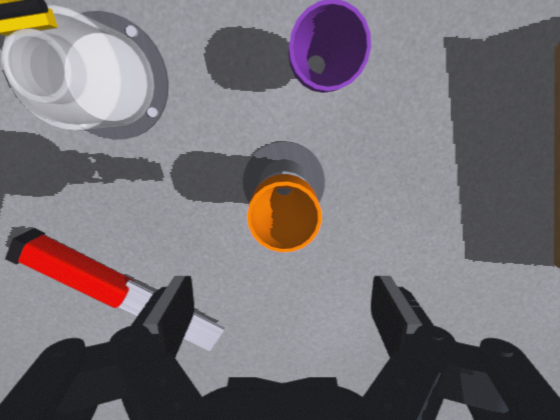

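The orange rim is centred at (284,215) between the pads, with the purple look-alike clear at (330,45) and the open jar neck at (38,67). Going down to grip.

```bash
python3 -m handwheel '[[[0.3,0.2,4],[0,0,0]],[[0.3,0.2,8],[0,0,0]],[[0.3,0.2,11.5],[0,0,0]],[[0.3,0.2,13.3],[0,0,0]],[[0.3,0.2,13.3],[0,0,0]]]'
python3 -m handwheel '[[[0,0,0],[0,0,0]],[[0,0,0],[0,0,0]],[[0,0,0],[0,0,0]],[[0,0,0],[0,0,0]]]' 1 40
```

```text
t: 15.4
tool_pos: [0.4759, -0.2066, 0.0831]
tool_rot: [-3.129, 0.265, 0.004]
contact_force: [-0.6, 0.2, 0.4]
opening: 0.0854
grip_force: 0.0
t: 15.9
tool_pos: [0.478, -0.2084, 0.0865]
tool_rot: [3.129, -0.267, 0.006]
contact_force: [0.1, -0.2, 6.3]
opening: 0.0591
grip_force: 43.4
```

```bash
python3 -m handwheel '[[[0,0,-1],[0,0,0]],[[0,0,-4],[0,0,0]],[[0,0,-9],[0,0,0]],[[0,0,-14],[0,0,0]],[[0,0,-14],[0,0,0]]]'
python3 - <<'E'
from h import *
np.set_printoptions(precision=4,suppress=True)
o=ctrl.get_obs();print(o["tool_pos"],o["opening"])
Rt=R.from_rotvec(o["tool_rot"])
W={}
for c in("top","side"):
    im=ctrl.get_image(c);cv2.imwrite(f"pics/{c}7.png",im)
    for r in ctrl.landmark_of(c,"funnel")[:3]:
        P=onz(c,r["position"],.16);print(c,np.round(r["position"]),round(r["score"],2),P)
    print("pred",proj(c,[*o["tool_pos"][:2],o["tool_pos"][2]-.0665]))
print(need([.613,-.047,.227],np.pi*np.array([np.cos(.085),-np.sin(.085),0])))
E
```

```text
t: 16.52
tool_pos: [0.4788, -0.209, 0.2303]
tool_rot: [3.126, -0.267, 0.014]
contact_force: [-0.3, 0.2, -0.4]
opening: 0.059
grip_force: 43.3
[ 0.4788 -0.209   0.2303] 0.05900971358071999
top [373. 252.] 0.44 [ 0.4712 -0.2054  0.16  ]
pred [374.0208 248.5824]
side [256. 278.] 0.78 [ 0.4726 -0.2097  0.16  ]
side [331. 342.] 0.69 [ 0.5203 -0.3563  0.16  ]
side [314. 217.] 0.57 [ 0.6232 -0.1071  0.16  ]
pred [259.3004 274.5586]
(array([ 10.84, -18.1 ,  -0.5 ]), array([-0.001,  0.003, -0.   ]))
```

```bash
python3 -m handwheel '[[[3.5,-6,0],[0,0,0]],[[7,-12,0],[0,0,0]],[[10.8,-18.1,0],[0,0,0]],[[10.8,-18.1,0],[0,0,0]],[[10.8,-18.1,1.5],[0,0,0]]]'
python3 -m handwheel '[[[0,0,0.5],[0,0,0]],[[0,0,0.5],[0,0,0]]]'
python3 - <<'E'
from h import *
np.set_printoptions(precision=4,suppress=True)
o=ctrl.get_obs();print(o["tool_pos"],o["tool_rot"])
for c in("top","side","wrist"):
    cal=ctrl.calibration(c);im=ctrl.get_image(c);cv2.imwrite(f"pics/{c}8.png",im)
    for q,z in(("funnel",o["tool_pos"][2]-.0665),("jar_neck",.105),("jar",0)):
        for r in ctrl.landmark_of(c,q)[:2]: print(c,q,np.round(r["position"],1),round(r["score"],2),onz(c,r["position"],z,cal))
a=cv2.imread("pics/side8.png")
cv2.imwrite("pics/s8.png",cv2.resize(a[120:300,210:390],None,fx=3.3,fy=3.3,interpolation=cv2.INTER_CUBIC))
E
```

```text
t: 17.35
tool_pos: [0.6142, -0.0468, 0.2084]
tool_rot: [3.13, -0.264, -0.001]
contact_force: [-0.8, -0.6, -0.7]
opening: 0.0591
grip_force: 43.6
t: 17.6
tool_pos: [0.6122, -0.0487, 0.2027]
tool_rot: [3.13, -0.27, -0.004]
contact_force: [0.3, -0.6, 0.0]
opening: 0.0593
grip_force: 43.6
[ 0.6122 -0.0487  0.2027] [ 3.13   -0.2699 -0.0045]
top funnel [372.1 214.6] 0.76 [ 0.5591 -0.2244  0.1362]
top funnel [292.  204.8] 0.61 [ 0.6032 -0.0468  0.1362]
top jar [194.1 274.4] 0.57 [0.4869 0.2106 0.    ]
side funnel [331.8 341.4] 0.92 [ 0.5319 -0.3409  0.1362]
side funnel [204.5 211. ] 0.67 [0.451  0.0262 0.1362]
side jar_neck [294.  225.9] 0.67 [ 0.6105 -0.0523  0.105 ]
side jar [292.8 259.5] 0.62 [ 0.6161 -0.0378  0.    ]
wrist funnel [281.8 234.2] 0.87 [ 0.6106 -0.0475  0.1362]
wrist funnel [474.1 174.3] 0.87 [ 0.6318 -0.1851  0.1362]
wrist jar_neck [277.4 216.7] 0.7 [ 0.6139 -0.0443  0.105 ]
wrist jar [280.1 181.7] 0.96 [ 0.6191 -0.0469  0.    ]
wrist jar [270.9 168.3] 0.3 [ 0.6359 -0.0394  0.    ]
```

View pics/s8.png

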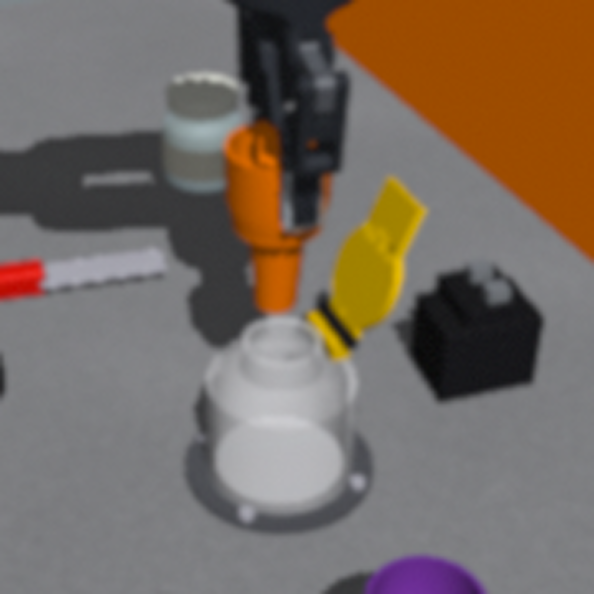

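```bash
python3 - <<'E'
from h import *
np.set_printoptions(precision=4,suppress=True)
print(onz("side",(293.6,212.5),.136),onz("side",(295.8,223),.105))
for X in([.612,-.048,.136],[.612,-.048,.105],[.616,-.046,.105]): print(proj("side",X),(proj("side",X)-[210,120])*3.3)
E
```

```text
[ 0.6105 -0.0493  0.136 ] [ 0.6179 -0.0451  0.105 ]
[294.02   211.9807] [277.2658 303.5363]
[293.7811 224.5151] [276.4776 344.8998]
[295.1601 223.4787] [281.0284 341.4796]
```

The crop shows the spout end at (276,308) over the neck rim centred at (282,340), so it needs about 5 mm ahead and 3 mm left. Lowering with that correction.

```bash
python3 -m handwheel '[[[0.45,-0.35,0],[0,0,0]],[[0.45,-0.35,1.5],[0,0,0]],[[0.45,-0.35,3],[0,0,0]],[[0.45,-0.35,4.5],[0,0,0]],[[0.45,-0.35,5.8],[0,0,0]]]'
python3 -m handwheel '[[[0,0,0],[0,0,0]],[[0,0,0],[0,0,0]]]'
python3 - <<'E'
from h import *
a=ctrl.get_image("side")[140:260,230:350];b=ctrl.get_image("wrist")[60:340,140:420]
cv2.imwrite("pics/s9.png",np.hstack([cv2.resize(a,(400,400),interpolation=2),cv2.resize(b,(400,400))]))
E
```

```text
t: 18.82
tool_pos: [0.6181, -0.0448, 0.1444]
tool_rot: [-3.13, 0.267, 0.003]
contact_force: [0.1, -0.2, -0.6]
opening: 0.0591
grip_force: 43.6
t: 19.08
tool_pos: [0.619, -0.0449, 0.1467]
tool_rot: [3.13, -0.267, 0.001]
contact_force: [-0.2, 0.1, -0.8]
opening: 0.0592
grip_force: 43.6
```

No contact with the spout about 25 mm in, and the picture quota is used up, so I go on by force and networks.

```bash
python3 -m handwheel '[[[0,0,0.8],[0,0,0]],[[0,0,1.6],[0,0,0]],[[0,0,2.2],[0,0,0]],[[0,0,2.6],[0,0,0]],[[0,0,2.6],[0,0,0]]]'
python3 -m handwheel '[[[0,0,0.2],[0,0,0]],[[0,0,0.4],[0,0,0]],[[0,0,0.4],[0,0,0]]]'
```

```text
t: 19.8
tool_pos: [0.6184, -0.0448, 0.1197]
tool_rot: [-3.13, 0.267, 0.002]
contact_force: [-0.1, -0.1, -0.1]
opening: 0.059
grip_force: 43.6
t: 20.18
tool_pos: [0.6189, -0.0449, 0.1167]
tool_rot: [3.13, -0.267, 0.001]
contact_force: [-0.3, -0.2, 0.3]
opening: 0.0591
grip_force: 43.6
```

```bash
python3 -m handwheel '[[[0,0,0.3],[0,0,0]],[[0,0,0.3],[0,0,0]]]'
python3 -m handwheel '[[[0,0,0.3],[0,0,0]],[[0,0,0.3],[0,0,0]]]'
python3 - <<'E'
from h import *
np.set_printoptions(precision=4,suppress=True)
for c in("side","wrist"):
    cal=ctrl.calibration(c);ctrl.get_image(c)
    for q,z in(("funnel",.05),("jar_neck",.105),("jar",0)):
        for r in ctrl.landmark_of(c,q)[:2]: print(c,q,np.round(r["position"],1),round(r["score"],2),onz(c,r["position"],z,cal))
E
```

```text
t: 20.42
tool_pos: [0.6195, -0.045, 0.1166]
tool_rot: [3.13, -0.267, 0.002]
contact_force: [-5.9, 0.6, 11.2]
opening: 0.0592
grip_force: 44.5
t: 20.68
tool_pos: [0.6202, -0.0451, 0.1165]
tool_rot: [3.13, -0.266, 0.004]
contact_force: [-10.7, 2.2, 21.3]
opening: 0.0591
grip_force: 45.5
side funnel [331.7 339.8] 0.76 [ 0.5699 -0.2861  0.05  ]
side funnel [262.2 196.8] 0.47 [0.6191 0.151  0.05  ]
side jar_neck [294.8 223.5] 0.93 [ 0.6153 -0.0458  0.105 ]
side jar [292.6 260. ] 0.68 [ 0.6151 -0.0391  0.    ]
side jar [261.5 339.5] 0.42 [ 0.4778 -0.2052  0.    ]
wrist funnel [283.8 236.9] 0.92 [ 0.6156 -0.0461  0.05  ]
wrist funnel [536.2 200.5] 0.66 [ 0.6127 -0.2245  0.05  ]
wrist jar_neck [  0.8 251.6] 0.54 [0.6561 0.1038 0.105 ]
wrist jar [279.4 214.4] 0.92 [ 0.6166 -0.0426  0.    ]
```

Firm contact at the predicted seating height (spout end 55 mm below the rim). Relieving the press, then releasing.

```bash
python3 -m handwheel '[[[-0.1,0,-0.4],[0,0,0]],[[-0.1,0,-0.5],[0,0,0]]]'
python3 -m handwheel '[[[0,0,0],[0,0,0]],[[0,0,0],[0,0,0]],[[0,0,0],[0,0,0]],[[0,0,0],[0,0,0]]]' -1
python3 -m handwheel '[[[0,0,-2],[0,0,0]],[[0,0,-5],[0,0,0]],[[0,0,-10],[0,0,0]],[[0,0,-15],[0,0,0]],[[0,0,-15],[0,0,0]]]'
python3 - <<'E'
from h import *
np.set_printoptions(precision=4,suppress=True)
p0=[]
for c in("side","top","wrist"):
    cal=ctrl.calibration(c);im=ctrl.get_image(c);cv2.imwrite(f"pics/{c}10.png",im)
    for q,z in(("funnel",.05),("jar_neck",.105),("jar",0),("cover_hinge",.106),("green_jar",0),("white_jar",0),("breaker",0),("pry_blade",0),("cover_lip",.197)):
        if c=="wrist" and q[0] not in "fj":continue
        for r in ctrl.landmark_of(c,q)[:2]:
            if r["score"]>.5: print(c,q,np.round(r["position"],1),round(r["score"],2),onz(c,r["position"],z,cal))
    h=cv2.cvtColor(im,cv2.COLOR_BGR2HSV);m=cv2.inRange(h,(5,120,50),(18,255,255))
    ex=proj(c,[.616,-.046,.14]) 
    if c=="wrist": ex=proj(c,[.616,-.046,.155])
    cs=[k for k in cv2.findContours(m,0,1)[0] if 60<cv2.contourArea(k)<20000]
    k=min(cs,key=lambda k:np.linalg.norm(k.reshape(-1,2).mean(0)-ex));b=cv2.boundingRect(k)
    print(c,"blob",b,"pred top/bottom of seated",proj(c,[.616,-.046,.155]),proj(c,[.616,-.046,.105]))
    if c!="side":
        e=cv2.minEnclosingCircle(k);print(c,"rim at .155",onz(c,e[0],.155,cal),e[1])
E
```

```text
t: 21.32
tool_pos: [0.6186, -0.0448, 0.1166]
tool_rot: [3.13, -0.267, 0.004]
contact_force: [2.2, -0.5, 2.9]
opening: 0.0593
grip_force: 44.0
t: 21.82
tool_pos: [0.6175, -0.0446, 0.1148]
tool_rot: [-3.13, 0.267, 0.001]
contact_force: [-0.7, 0.0, 0.6]
opening: 0.0853
grip_force: 0.0
t: 22.45
tool_pos: [0.6206, -0.0452, 0.274]
tool_rot: [3.129, -0.267, 0.021]
contact_force: [0.5, 0.8, -0.4]
opening: 0.0854
grip_force: 0.0
side funnel [332.6 343.7] 0.89 [ 0.5676 -0.2932  0.05  ]
side jar_neck [293.5 224.9] 0.69 [ 0.6109 -0.0489  0.105 ]
side jar [292.  261.1] 0.74 [ 0.6124 -0.0418  0.    ]
side cover_hinge [314.1 216.6] 0.8 [ 0.6611 -0.0417  0.106 ]
side green_jar [414.1 343.5] 0.78 [ 0.7199 -0.3226  0.    ]
side white_jar [271.2 174.4] 0.62 [0.7133 0.3247 0.    ]
side breaker [353.8 231.3] 0.82 [ 0.792  -0.0066  0.    ]
side pry_blade [205.7 209.2] 0.96 [0.4891 0.2273 0.    ]
side pry_blade [192.3 254.6] 0.85 [0.4166 0.0664 0.    ]
side cover_lip [334.  178.2] 0.93 [ 0.6932 -0.0544  0.197 ]
side blob (279, 195, 32, 36) pred top/bottom of seated [295.6008 203.0017] [295.1601 223.4787]
t
[... 240 characters left out ...]
r [266.6 150.4] 0.51 [ 0.7933 -0.0069  0.    ]
top pry_blade [191.1 275.3] 0.77 [0.4855 0.2182 0.    ]
top blob (251, 142, 76, 73) pred top/bottom of seated [291.1946 197.3232] [290.5364 202.7966]
top rim at .155 [ 0.6611 -0.0501  0.155 ] 47.83575439453125
wrist funnel [285.2 186.4] 0.8 [ 0.6139 -0.0483  0.05  ]
wrist funnel [451. 166.] 0.64 [ 0.6051 -0.2405  0.05  ]
wrist jar_neck [281.8 201.5] 0.95 [ 0.6124 -0.044   0.105 ]
wrist jar_neck [121.8 286.2] 0.56 [0.5458 0.1485 0.105 ]
wrist jar [283.2 174.4] 0.65 [ 0.6184 -0.0468  0.    ]
wrist blob (247, 174, 70, 73) pred top/bottom of seated [283.3645 213.6251] [283.1648 197.7495]
wrist rim at .155 [ 0.619  -0.0455  0.155 ] 36.437591552734375
```

```bash
python3 - <<'E'
from h import *
t=np.linspace(0,6.28,60)
for c,ctr in(("side",(.616,-.046)),("wrist",(.619,-.0455))):
    for dz in(0,.006,.012):
        P=np.array([proj(c,[ctr[0]+r*np.cos(a),ctr[1]+r*np.sin(a),z+dz]) for r,z in((.03,.155),(.03,.125),(.026,.105)) for a in t])
        print(c,dz,P.min(0).round(1),(P.max(0)-P.min(0)).round(1))
print(ctrl.get_obs()["contact_force"].round(1))
E
```

```text
side 0 [280.2 194.6] [30.9 36.9]
side 0.006 [280.2 192.1] [31. 37.]
side 0.012 [280.1 189.5] [31.2 37.1]
wrist 0 [247.1 169.1] [70.3 73.6]
wrist 0.006 [246.3 170.3] [71.8 75.2]
wrist 0.012 [245.5 171.6] [73.4 76.8]
[-0.4 -0.3 -0.2]
```

The measured outline, (279,195) 32x36 in the side view and 70x73 in the wrist view, matches a fully seated funnel. The bystanders have not moved, the cover is at about 1.95 rad and the blade is flat.

```bash
python3 -c "
from station import ctrl
print(ctrl.finish_job())"
```

```text
the job is handed in; nothing more can be done
None
```

I handed the job in at about 23 s on the robot's clock; no verdict came back. By my own measurements the cover stands at about 1.95 rad, the small blade lies on the bench, the orange funnel is fully home and upright in the jar's neck, and the two other jars and the breaker have not moved.

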